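# Prop the sample chest and fetch the tall pot

### The arm

A 6-joint arm with a two-finger parallel gripper is mounted at the origin on the work surface. World frame = base frame: x ahead of the robot, y to its left, z up, the work surface at z = 0. Lengths are in m, angles in rad, forces in N, time in s.
With the tool pointing down it reaches from about 0.275 to 0.725 m from the base axis. Payload 5.6 kg.
Tool frame: the origin (TCP) lies at the very end of the fingers, on their centre line; the grasp point (between the pads) lies 19 mm behind it; z points along the fingers, y is the line along which they close (so a half turn about z gives the same grasp; the last joint's range is limited). The gripper opens to 85 mm and grips with 20 to 120 N. Pads are 22 mm wide; open, the fingers measure 114 mm over their backs; the gripper's body (76 mm by 85 mm) begins 54 mm behind the grasp point. The pads swing forward as they close: fully open they stand 13 mm farther back than shut.
Start: joints at [-1.022, 0.255, 0.108, 0, -1.424, -0.285], TCP at [0.143, -0.531, 0.231] pointing down, gripper open.
Joint ranges: [-2.95, 2.95], [-1.21, 1.97], [-1.09, 1.5], [-2.87, 1.71], [-2.94, -0.07], [-3.05, 3.05]. Speed limits (rad/s): [2.57, 2.57, 3.14, 3.14, 3.14, 3.14].

### API

Orientations are given as a unit quaternion [x, y, z, w].
In Python, from workcell import robot gives the robot as it stands. The module is installed in compiled form; this text tells all that it offers.
- The arm moves only by the shell command python3 -m handwheel 'ROWS' [FORCE]. ROWS is a JSON object of lists of equal length, an entry for each row: "translation": the shift along the tool's x, y, z in mm, a list of three; "turn": the turn, a rotation vector about the tool's x, y, z in degrees, a list of three; "gripper": the closure, from 0 (fully open) to 1 (shut). In form: {"translation": [[dx, dy, dz], ...], "turn": [[rx, ry, rz], ...], "gripper": [gripper, ...]}. A call has 1 to 8 rows; each row shifts and turns the commanded pose from where the row before left it, along the tool's axes as they then stand; what a row does not reach is not made up. A row lasts 1/10 s, in which the tool goes at most 50 mm and 8.59 degrees, less where a joint would pass 70% of its speed; a pose out of reach is approached as far as the arm can. A call with a gripper value outside its range is refused whole. The fingers move at their own pace and stop on an object; FORCE is the grip in N (left out, the last holds). Time passes only in rows, so rows that do not move let the fingers close. It gives the time, the measured TCP pose, the force, the opening and the grip force at its end, in the units of the state.
- robot.get_obs(): the state, without advancing time (a new reading comes with each control period).
- robot.capture(name): name is "scene" or "top"; returns a dict with "image" (400x640x3 uint8, red, green, blue), "depth" (400x640 float32, m along the optical axis (not along the pixel's ray), 0 where there is no reading), "mtx" (3x3 intrinsics, pixels), "k1" (the pictures are not rectified: a ray, as slopes to the right and down, at radius r is drawn at 1 + k1 r^2 times it, then the intrinsics apply), "R" (3x3) and "t" (3): a world point X has camera coordinates R X + t. Camera axes: x right, y down, z forward; pixel columns grow to the right and rows downward; lengths in m; the calibration is good to about 2 mm. A picture is of the moment at which its call begins.
- robot.sign_off(): hands the job in; it is judged then, once.
The state is a dict: "clock": time; "joint_positions": joint angles; "joint_velocities": joint speeds; "joint_efforts": joint torques, N m; "tool_pos": TCP position; "tool_rot": TCP orientation; "ft_force": force on the tool from outside, world axes, zero at the start; "torque": the same for the moment, N m; "width": opening from 0.0 (shut) to 1.0 (fully open); "grip_force": force on a finger pad.
Only numpy, scipy, OpenCV 4.12 (cv2) and the standard library are available. Lean on these libraries where they do the work, as an engineer would, in place of code of your own. Each camera call takes 0.05 s, during which the arm holds its last target. There are 200 camera calls.

### The job

Open the cool chest by its bar handle and prop it: swing the lid right back until it leans open by itself, raise the stay on the chest's side up to its stop, then bring the lid back down gently and leave it resting on the stay. With the lid propped, lift the tall pot out of the chest, keeping it upright, and stand it in the empty bay of the carrying tray without dropping it. Leave the lid propped and everything else where it is.

Things in the scene. Friction and masses are not known exactly. Their poses are not given: they have to be found in the camera images.
- chest: Grey plastic cool chest, fixed to the table, outside 210 (x) x 190 (y) x 100 mm high, walls and floor 6 mm; origin at the centre of its underside, z up. Its white lid is hinged along the top of its +y wall; the stay is on the outside of its +x wall. Chest axes below mean this body's.
- lid (a joint): Lid angle in rad: 0 shut, 1.57 upright, 1.85 at its rear stop. The hinge is free: beyond about 1.6 the lid leans back on the stop by itself, below that it falls shut unless something holds it. 210 x 190 x 10 mm, about 0.4 kg. Resting on the fully raised stay it reads about 1.31.
- lid_bar (a point): Centre of the lid's handle: a round steel bar 12 mm thick, 120 mm long, parallel to the hinge (along chest x), in the plane of the lid and 47 mm out from its free (-y) edge, joined to it by a leg at each end. It moves with the lid on an arc about the hinge: with the lid shut it lies 237 mm to -y of the hinge axis and 5 mm above it. A gripper pointing down can pinch it across (along chest y) at every lid angle, the bar turning between the fingers.
- lid_hinge (a point): Point on the lid's hinge axis, mid-width, on the top edge of the chest's +y wall (100 mm up); the axis is parallel to chest x.
- stay (a joint): Stay angle in rad: 0 lying level along the chest's +x wall (20 mm below the rim, free end to +y), 0.79 fully raised at its stop, free end up and leaning to +y. Stiff hinge: it stays where it is left, about 2 N at the free end moves it. Lowering the lid from behind brings the dark keeper plate on the lid's +x edge onto the stay's cross bar.
- stay_bar (a point): Grip point on the stay's free end: a round steel cross bar 12 mm thick, along chest x, sticking out of the stay away from the chest. The point lies 73 mm out from the chest's +x wall; the bar runs on 24 mm outwards and 66 mm inwards of it, the inner end of it being what the lid rests on. A gripper pointing down can pinch it across (along chest y).
- stay_pivot (a point): Point on the stay's pivot axis (parallel to chest x), 200 mm from the cross bar's axis, 12 mm out from the chest's +x wall.
- tall_pot_center (a point): Centre (half-way up) of the tall pot standing in the chest, in the half away from the hinge: cylinder 52 mm across, 84 mm high, white cap, about 0.1 to 0.2 kg; z axis up its height. To be moved.
- squat_pot_center (a point): Centre of the squat pot standing behind it, towards the hinge, in the chest: 64 mm across, 50 mm high. Leave it.
- tray: Pale carrying tray, fixed, 240 (x) x 160 (y) x 45 mm high, walls and floor 4 mm, a wall across its middle making two bays 114 (x) x 152 (y) mm; origin at the centre of its underside.
- tray_empty (a point): Middle of the floor of the tray's empty bay (the +x bay), 4 mm above the table.
- tray_pot_center (a point): Centre of the pot that already stands in the tray's other bay: 52 mm across, 84 mm high. Leave it.
- trowel: Hand trowel lying on the table, 280 mm long, origin near its middle. Leave it.
- wash_bottle: White bottle, 60 mm across, 170 mm high, origin at the centre of its underside. Leave it.

How it is judged:
By the outcome, as a careful person would: the job done as asked, in the order asked, and still so for the second after the job is handed in, with the robot touching nothing.
It also fails if it takes over 72 s, if anything falls off the work surface, if the arm or the gripper's body presses on something with over 40 N, if the wrist force passes 120 N, or if a joint passes its speed limit or range.

## Working session

There is one attempt and no reset: what is moved stays moved. The work goes in short steps, Python scripts to look and compute and a shell command to move; the robot and the scene stay as the last step left them, time stands still between calls to the robot, and variables do not carry over. Pictures are saved under pics/ and viewed, at most 10 in all, crops included, and the job is handed in when it is done.

```bash
mkdir -p pics
cat > h.py <<'E'
import numpy as np, cv2, pickle
from workcell import robot
from scipy.spatial.transform import Rotation as Ro
def cap(name,fn):
    c=robot.capture(name); pickle.dump(c,open(fn+'.pkl','wb')); cv2.imwrite('pics/'+fn+'.png',c['image'][:,:,::-1]); return c
def load(fn): return pickle.load(open(fn+'.pkl','rb'))
def ray(c,u,v):
    K=c['mtx']; d=np.array([(u-K[0,2])/K[0,0],(v-K[1,2])/K[1,1]]); s=d.copy()
    for _ in range(20): s=d/(1+c['k1']*(s@s))
    return np.r_[s,1]
def px(c,u,v,z=None):
    """pixel -> world, by depth or on plane z"""
    r=c['R'].T@ray(c,u,v); o=-c['R'].T@c['t']
    if z is None: 
        p=c['depth'][int(v)-1:int(v)+2,int(u)-1:int(u)+2]; p=p[p>0]; 
        return o+r*np.median(p) if len(p) else None
    return o+r*(z-o[2])/r[2]
def st():
    o=robot.get_obs(); print(round(o['clock'],2),np.round(o['tool_pos'],4),np.round(o['tool_rot'],3),'F',np.round(o['ft_force'],1),o['width'],o['grip_force']); return o
def to(target,R=None):
    """mm in tool axes to world target"""
    o=robot.get_obs(); return Ro.from_quat(o['tool_rot']).inv().apply(np.array(target)-o['tool_pos'])*1000
E
python3 - <<'E'
from h import *
cap('scene','s0');cap('top','t0')
o=st();print(Ro.from_quat(o['tool_rot']).as_matrix().round(3))
for n in('s0','t0'):
    c=load(n);print((-c['R'].T@c['t']).round(3),c['k1'],c['mtx'][0,0])
E
```

```text
0.1 [ 0.1434 -0.5305  0.2305] [-0.131  0.991  0.001 -0.   ] F [ 0.3  0.1 -1. ] 1.0007858858743046 0.0
[[-0.965 -0.261 -0.001]
 [-0.261  0.965  0.002]
 [ 0.     0.002 -1.   ]]
[ 1.28  -0.428  0.82 ] -0.11520519014559484 421.4835752079975
[ 0.398 -0.002  1.17 ] -0.08129840360717955 450.5222804453153
```

View pics/s0.png

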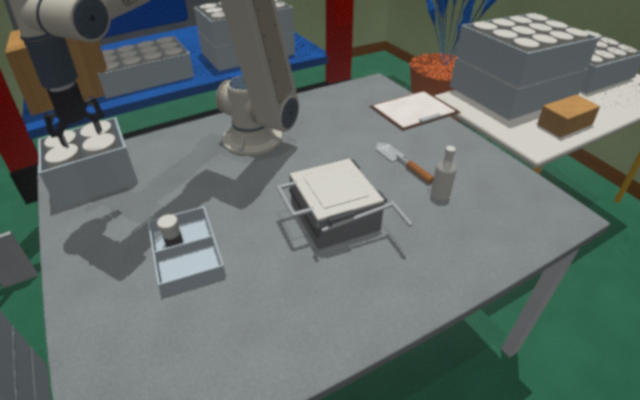

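View pics/t0.png

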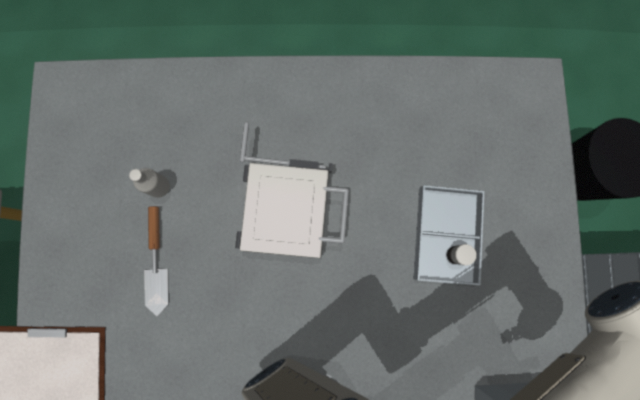

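Run:
```python
from h import *
i=load('t0')['image'][:,:,::-1]
cv2.imwrite('pics/c0.png',cv2.resize(i[110:300,220:500],None,fx=2.85,fy=2.85,interpolation=cv2.INTER_CUBIC))
```

```text
(no output)
```

View pics/c0.png

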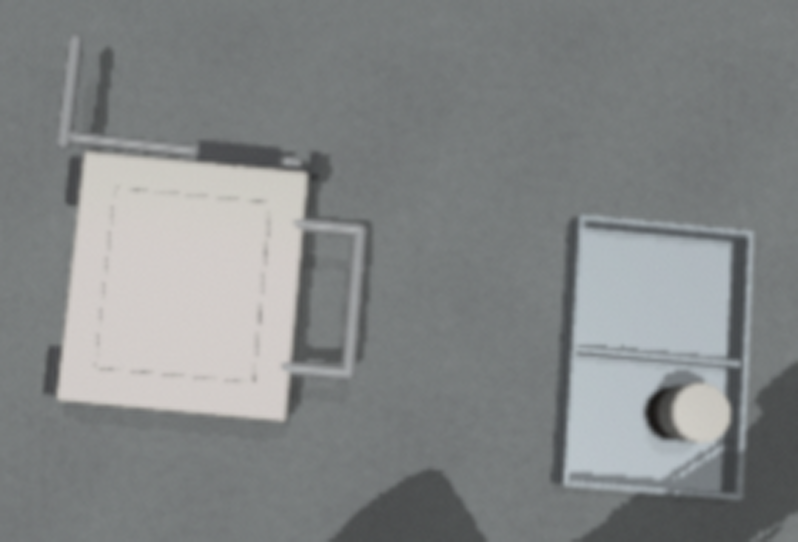

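The enlarged crop shows the lid corners at (84,152), (308,172), (287,420), (57,400); the lid bar runs (361,230)–(350,372), the stay bar (75,38)–(66,140), and the tray rim corners are (580,217), (752,232), (742,496), (564,486).

Run:
```python
from h import *
c=load('t0')
P=lambda u,v,z: px(c,220+(u+.5)/2.85-.5,110+(v+.5)/2.85-.5,z)
L=np.array([P(*q,.11) for q in[(84,152),(308,172),(287,420),(57,400)]])
print(L.round(3),[np.linalg.norm(L[i]-L[i-1]).round(3) for i in range(4)])
B=np.array([P(361,230,.105),P(350,372,.105)]);print('bar',B.round(3),B.mean(0).round(4))
ex=(L[0]-L[3]+L[1]-L[2]);ex/=np.linalg.norm(ex);print('yaw',np.arctan2(ex[1],ex[0]))
ey=np.array([-ex[1],ex[0],0]);lc=L.mean(0)
print('lidcentre',lc.round(4),'bar rel',(B.mean(0)-lc)@ex,(B.mean(0)-lc)@ey)
S=np.array([P(75,38,.08),P(66,140,.08)]);print('stay',S.round(3),[(s-lc)@ex for s in S],[(s-lc)@ey for s in S])
T=np.array([P(*q,.045) for q in[(580,217),(752,232),(742,496),(564,486)]])
tx=T[0]-T[3]+T[1]-T[2];tx/=np.linalg.norm(tx)
print('tray',T.round(3),[np.linalg.norm(T[i]-T[i-1]).round(3) for i in range(4)],T.mean(0),'empty',T.mean(0)+tx*.059,'yaw',np.arctan2(tx[1],tx[0]))
print('potTop',P(698,413,.088))
for q in[(190,280),(110,100)]: print(P(*q,.11), px(c,220+q[0]/2.85,110+q[1]/2.85))
for q in[(361,230),(355,300),(350,372),(75,60),(68,120)]: print(px(c,220+q[0]/2.85,110+q[1]/2.85))
```

```text
[[ 0.624  0.128  0.11 ]
 [ 0.605 -0.06   0.11 ]
 [ 0.398 -0.038  0.11 ]
 [ 0.418  0.15   0.11 ]] [np.float64(0.208), np.float64(0.189), np.float64(0.208), np.float64(0.189)]
bar [[ 0.556 -0.104  0.105]
 [ 0.437 -0.091  0.105]] [ 0.4962 -0.0974  0.105 ]
yaw -0.10525112394822622
lidcentre [0.5114 0.0451 0.11  ] bar rel -0.000129143184676954 -0.14327959700242526
stay [[0.733 0.14  0.08 ]
 [0.642 0.147 0.08 ]] [np.float64(0.21030473096283814), np.float64(0.11885029271689657)] [np.float64(0.11777040587208948), np.float64(0.11540767680383807)]
tray [[ 0.573 -0.307  0.045]
 [ 0.558 -0.466  0.045]
 [ 0.322 -0.441  0.045]
 [ 0.336 -0.282  0.045]] [np.float64(0.239), np.float64(0.159), np.float64(0.237), np.float64(0.16)] [ 0.44717583 -0.37399213  0.045     ] empty [ 0.50585314 -0.38015436  0.045     ] yaw -0.10463537957648503
potTop [ 0.39614939 -0.38996356  0.088     ]
[0.51505077 0.04014051 0.11      ] [0.51379181 0.03921363 0.11434514]
[0.66902232 0.10630719 0.11      ] [ 6.96248670e-01  1.16664631e-01 -8.23944809e-05]
[ 0.55384483 -0.10371509  0.11161144]
[ 0.49519598 -0.09707635  0.11206785]
[ 0.43582012 -0.09150927  0.11061882]
[0.70513457 0.1359928  0.10436456]
[0.65202484 0.14122579 0.10736383]
```

```bash
python3 -m handwheel '{"translation":[[0,0,0],[0,0,0],[0,0,0],[-23.5,36,0],[-23.5,36,0],[-23.5,36,0],[-23.5,36,0],[-23.5,36,0]],"turn":[[0,0,7],[0,0,7],[0,0,7],[0,0,0],[0,0,0],[0,0,0],[0,0,0],[0,0,0]],"gripper":[0,0,0,0,0,0,0,0]}' 40
python3 -m handwheel '{"translation":[[-23.5,36,0],[-23.5,36,0],[-23.5,36,0],[-23.5,36,0],[-23.5,36,0],[-23.5,36,0],[-23.5,36,0],[-23.5,36,0]],"turn":[[0,0,0],[0,0,0],[0,0,0],[0,0,0],[0,0,0],[0,0,0],[0,0,0],[0,0,0]],"gripper":[0,0,0,0,0,0,0,0]}'
python3 - <<'E'
from h import *
o=st();print(Ro.from_quat(o['tool_rot']).as_matrix().round(3))
print(to([.4962,-.0974,.086]))
E
```

```text
clock: 0.9
tool_pos: [0.2793, -0.3623, 0.231]
tool_rot: [0.052, 0.999, 0.0, -0.0]
ft_force: [0.9, -0.3, -0.2]
width: 1.001
grip_force: 0.0
clock: 1.7
tool_pos: [0.4959, -0.095, 0.231]
tool_rot: [0.051, 0.999, 0.0, -0.0]
ft_force: [1.7, -0.6, -0.5]
width: 0.998
grip_force: 0.0
1.7 [ 0.4959 -0.095   0.231 ] [ 0.051  0.999  0.    -0.   ] F [ 1.7 -0.6 -0.5] 0.9979582884808386 0.0
[[-0.995  0.102 -0.001]
 [ 0.102  0.995  0.   ]
 [ 0.001  0.    -1.   ]]
[ -0.61267679  -2.32472746 145.00234074]
```

```bash
python3 -m handwheel '{"translation":[[0,-2,0],[0,0,0],[0,0,0],[0,0,25],[0,0,30],[0,0,30],[0,0,30],[0,0,30]],"turn":[[0,0,0],[0,0,0],[0,0,0],[0,0,0],[0,0,0],[0,0,0],[0,0,0],[0,0,0]],"gripper":[0.6,0.6,0.6,0.6,0.6,0.6,0.6,0.6]}' 40
python3 -m handwheel '{"translation":[[0,0,0],[0,0,0],[0,0,0],[0,0,0],[0,0,0]],"turn":[[0,0,0],[0,0,0],[0,0,0],[0,0,0],[0,0,0]],"gripper":[1,1,1,1,1]}' 40
python3 - <<'E'
from h import *
h=np.array([.5214,.1396,.1]);ey=np.array([.105,.9945,0]);z=np.array([0,0,1])
o=robot.get_obs();R=Ro.from_quat(o['tool_rot']).as_matrix()
prev=None
g=o['tool_pos']-R[:,2]*.019-0; v=g-h; print('bar now rel y,z',v@ey,v[2])
y0,z0=v@ey,v[2]
p0=None
for k in range(0,17):
    t=1.80*k/16; c,s=np.cos(t),np.sin(t)
    y=-(-y0*c+z0*s)  if 0 else y0*c+z0*s
    zz=-y0*s+z0*c
    if p0 is not None:
        d=R.T@(ey*(y-p0[0])+z*(zz-p0[1]))*1000; print(round(t,3),d.round(1))
    p0=(y,zz)
E
```

```text
clock: 2.5
tool_pos: [0.4944, -0.0998, 0.0856]
tool_rot: [0.052, 0.999, 0.0, 0.0]
ft_force: [0.7, 0.6, -1.4]
width: 0.405
grip_force: 0.0
clock: 3.0
tool_pos: [0.4921, -0.0953, 0.0858]
tool_rot: [0.053, 0.999, 0.003, -0.003]
ft_force: [-6.3, 17.7, -3.4]
width: 0.125
grip_force: 38.9
bar now rel y,z -0.23679913808663336 0.004790257701925205
0.113 [  0.1   2.2 -26.5]
0.225 [  0.1   5.2 -26.1]
0.338 [  0.1   8.1 -25.4]
0.45 [  0.1  10.9 -24.3]
0.562 [  0.1  13.5 -22.9]
0.675 [  0.1  16.  -21.3]
0.787 [  0.1  18.3 -19.3]
0.9 [  0.1  20.4 -17.2]
1.012 [  0.1  22.2 -14.8]
1.125 [  0.1  23.7 -12.2]
1.238 [ 0.  24.9 -9.4]
1.35 [ 0.  25.8 -6.6]
1.463 [ 0.  26.4 -3.7]
1.575 [ 0.  26.6 -0.7]
1.688 [-0.  26.5  2.3]
1.8 [-0.  26.1  5.3]
```

```bash
python3 -m handwheel '{"translation":[[2,4,0],[0,2,-26],[0,5,-26],[0,8,-25.5],[0,11,-24],[0,13.5,-23],[0,16,-21],[0,18.5,-19.5]],"turn":[[0,0,0],[0,0,0],[0,0,0],[0,0,0],[0,0,0],[0,0,0],[0,0,0],[0,0,0]],"gripper":[1,1,1,1,1,1,1,1]}' 40
python3 - <<'E'
from h import *
h=np.array([.5214,.1396,.1]);ey=np.array([.105,.9945,0])
o=robot.get_obs();v=o['tool_pos']+[0,0,.019]-h;print('rel',v@ey,v[2],np.hypot(v@ey,v[2]),np.arctan2(v[2],-v@ey),o['torque'].round(1))
E
```

```text
clock: 3.8
tool_pos: [0.5004, -0.0216, 0.2537]
tool_rot: [0.052, 0.999, -0.0, 0.0]
ft_force: [1.0, 1.4, -6.1]
width: 0.121
grip_force: 38.8
rel -0.1624742080918413 0.1727468328024269 0.23714834289604592 0.8160329078790187 [ 0.2 -0.3 -0. ]
```

Forces are low and the radius is right; continue to the back.

```bash
python3 -m handwheel '{"translation":[[0,20.5,-17],[0,22,-15],[0,23.5,-12],[0,25,-9.5],[0,26,-6.5],[0,26.5,-3.5],[0,26.5,-0.5],[0,26.5,2.5]],"turn":[[0,0,0],[0,0,0],[0,0,0],[0,0,0],[0,0,0],[0,0,0],[0,0,0],[0,0,0]],"gripper":[1,1,1,1,1,1,1,1]}'
python3 -m handwheel '{"translation":[[0,18,3],[0,12,3],[0,0,0]],"turn":[[0,0,0],[0,0,0],[0,0,0]],"gripper":[1,1,1]}'
python3 - <<'E'
from h import *
h=np.array([.5214,.1396,.1]);ey=np.array([.105,.9945,0])
o=robot.get_obs();v=o['tool_pos']+[0,0,.019]-h;print('rel',v@ey,v[2],np.hypot(v@ey,v[2]),np.arctan2(v[2],-v@ey),o['torque'].round(1))
E
```

```text
clock: 4.6
tool_pos: [0.522, 0.174, 0.3168]
tool_rot: [0.052, 0.999, 0.0, 0.003]
ft_force: [0.7, -0.6, 6.0]
width: 0.125
grip_force: 42.5
clock: 4.9
tool_pos: [0.5256, 0.2058, 0.3092]
tool_rot: [0.051, 0.999, 0.002, 0.003]
ft_force: [1.3, 2.0, 5.3]
width: 0.122
grip_force: 42.5
rel 0.06629707897113366 0.22822047370119683 0.23765497532453092 1.8535109851164229 [ 0.7 -0.3 -0.1]
```

```bash
python3 -m handwheel '{"translation":[[0,0,0],[0,0,0],[0,0,0],[0,0,-25],[0,0,-25],[-45,0,-10],[-45,0,0],[-45,0,0]],"turn":[[0,0,0],[0,0,0],[0,0,0],[0,0,0],[0,0,0],[0,0,0],[0,0,0],[0,0,0]],"gripper":[0.6,0.6,0.6,0.6,0.6,0.6,0.6,0.6]}'
python3 - <<'E'
from h import *
cap('top','t1');cap('scene','s1')
a=load('t1')['image'][90:320,180:460,::-1];b=load('s1')['image'][100:300,230:450,::-1]
r=lambda i:cv2.resize(i,(400,int(400*i.shape[0]/i.shape[1])),interpolation=cv2.INTER_CUBIC)
a,b=r(a),r(b);H=max(len(a),len(b));f=lambda i:cv2.copyMakeBorder(i,0,H-len(i),0,0,0)
cv2.imwrite('pics/c1.png',np.hstack([f(a),f(b)]))
st()
E
```

```text
clock: 5.7
tool_pos: [0.6595, 0.1897, 0.368]
tool_rot: [0.051, 0.999, 0.0, 0.001]
ft_force: [1.1, 1.8, 1.3]
width: 0.398
grip_force: 0.0
5.8 [0.6642 0.1906 0.3562] [ 0.053  0.999 -0.003 -0.006] F [ 1.2  1.8 -4. ] 0.40058034868055165 0.0
```

View pics/c1.png

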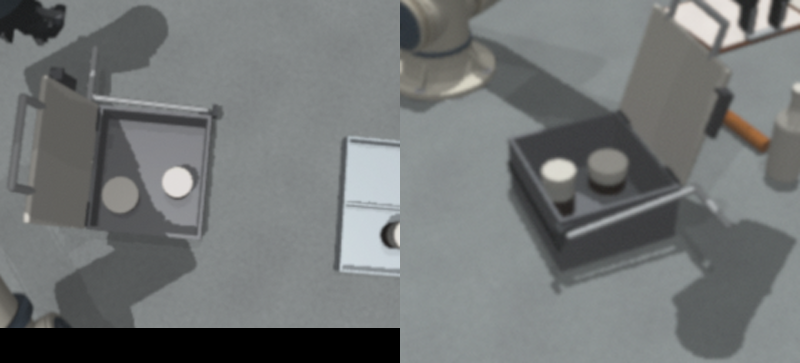

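The left half shows the lid leaning back. The tall pot's cap is at top px (304.6,217.4), the squat pot at (264,226.5). The stay's pivot is at top px (331,168.6) and scene px (322,229), and the outer end of its bar at scene px (410,222).

Run:
```python
from h import *
t=load('t1');s=load('s1');t0=load('t0')
lc=np.array([.5114,.0451,0]);ex=np.array([.9945,-.105,0]);ey=np.array([.105,.9945,0])
def tri(u,v):
    A=[];b=[]
    for c,q in((t,u),(s,v)):
        r=c['R'].T@ray(c,*q);r/=np.linalg.norm(r);o=-c['R'].T@c['t'];M=np.eye(3)-np.outer(r,r);A.append(M);b.append(M@o)
    X=np.linalg.solve(sum(A),sum(b));print(X.round(4),'rel',((X-lc)@ex).round(3),((X-lc)@ey).round(3),'gap',np.linalg.norm(A[0]@X-b[0]).round(4));return X
tri((246,123.2),(410,222.5)); tri((243,159),(384,202.5)); tri((331,168.6),(322,229))
for n,q,z in(('tall',(304.6,217.4),.09),('squat',(264,226.5),.056)):
    X=px(t,*q,z);print(n,X.round(4),'rel',(X-lc)@ex,(X-lc)@ey,'depth',px(t,*q))
print('tall scene', px(s,230+159*.55,100+165*.55,.09))
```

```text
[0.7247 0.1367 0.1048] rel 0.203 0.114 gap 0.0001
[0.6313 0.1358 0.1031] rel 0.11 0.103 gap 0.0091
[ 0.6166 -0.0623  0.0862] rel 0.116 -0.096 gap 0.0078
tall [ 0.4937 -0.0027  0.09  ] rel -0.012632115157853636 -0.04935897045617877 depth [ 0.49353394 -0.00265732  0.09137697]
squat [0.4757 0.0978 0.056 ] rel -0.04100722773331164 0.04870109330423116 depth [0.47564365 0.09772019 0.05729657]
tall scene [0.48546321 0.00653398 0.09      ]
```

Run:
```python
from h import *
lc=np.array([.5114,.0451,0]);ex=np.array([.9945,-.105,0]);ey=np.array([.105,.9945,0])
print(to(lc+.178*ex+.114*ey+[0,0,.084]), lc+.178*ex+.114*ey)
p=np.array([-.085,.08]);a0=np.arctan2(.024,.199);a=np.linspace(a0,.82,9)
q=p+.2*np.c_[np.cos(a),np.sin(a)];print((np.diff(q,axis=0)*1000).round(1))
```

```text
[-44.57666149 -45.03616851 271.99095658] [0.700391 0.139783 0.      ]
[[ -2.9  17.3]
 [ -4.3  16.9]
 [ -5.8  16.5]
 [ -7.2  15.9]
 [ -8.6  15.2]
 [ -9.9  14.4]
 [-11.1  13.5]
 [-12.3  12.5]]
```

```bash
python3 -m handwheel '{"translation":[[-15,-15,0],[-15,-15,0],[-15,-15,15],[0,0,35],[0,0,35],[0,0,35],[0,0,35],[0,0,35]],"turn":[[0,0,0],[0,0,0],[0,0,0],[0,0,0],[0,0,0],[0,0,0],[0,0,0],[0,0,0]],"gripper":[0.6,0.6,0.6,0.6,0.6,0.6,0.6,0.6]}'
python3 - <<'E'
from h import *
lc=np.array([.5114,.0451,0]);ex=np.array([.9945,-.105,0]);ey=np.array([.105,.9945,0])
st();print(to(lc+.178*ex+.114*ey+[0,0,.084]))
E
```

```text
clock: 6.6
tool_pos: [0.6983, 0.1404, 0.1754]
tool_rot: [0.052, 0.999, -0.0, -0.0]
ft_force: [0.5, -0.2, 0.0]
width: 0.401
grip_force: 0.0
6.6 [0.6983 0.1404 0.1754] [ 0.052  0.999 -0.    -0.   ] F [ 0.5 -0.2  0. ] 0.4006184289296293 0.0
[-2.2081956  -0.36166603 91.37932425]
```

```bash
python3 -m handwheel '{"translation":[[-2,0,30],[0,0,30],[0,0,29],[0,0,0],[0,0,0],[0,0,0],[0,0,0],[0,0,0]],"turn":[[0,0,0],[0,0,0],[0,0,0],[0,0,0],[0,0,0],[0,0,0],[0,0,0],[0,0,0]],"gripper":[0.6,0.6,0.6,1,1,1,1,1]}' 40
```

```text
clock: 7.4
tool_pos: [0.6995, 0.1393, 0.0886]
tool_rot: [0.052, 0.999, -0.001, -0.002]
ft_force: [-4.1, -5.0, -3.1]
width: 0.12
grip_force: 38.9
```

```bash
python3 -m handwheel '{"translation":[[0,-3,-17],[0,-4.5,-17],[0,-6,-16.5],[0,-7,-16],[0,-8.5,-15]],"turn":[[0,0,0],[0,0,0],[0,0,0],[0,0,0],[0,0,0]],"gripper":[1,1,1,1,1]}'
python3 -m handwheel '{"translation":[[0,-10,-14.5]],"turn":[[0,0,0]],"gripper":[1]}'
python3 -m handwheel '{"translation":[[0,-5.5,-7]],"turn":[[0,0,0]],"gripper":[1]}'
```

```text
clock: 7.9
tool_pos: [0.6967, 0.1127, 0.1711]
tool_rot: [0.051, 0.999, 0.001, -0.001]
ft_force: [-3.8, 1.3, -5.0]
width: 0.122
grip_force: 38.8
clock: 8.0
tool_pos: [0.6957, 0.1034, 0.1858]
tool_rot: [0.051, 0.999, 0.002, -0.0]
ft_force: [-4.7, 4.6, -1.5]
width: 0.119
grip_force: 38.9
clock: 8.1
tool_pos: [0.6951, 0.0975, 0.1939]
tool_rot: [0.051, 0.999, 0.002, 0.0]
ft_force: [-7.1, 5.6, -0.7]
width: 0.119
grip_force: 38.9
```

```bash
python3 -m handwheel '{"translation":[[0,-6,-6.5]],"turn":[[0,0,0]],"gripper":[1]}'
python3 -m handwheel '{"translation":[[0,-4,-4],[0,0,0]],"turn":[[0,0,0],[0,0,0]],"gripper":[1,1]}'
python3 -m handwheel '{"translation":[[0,-4,-4],[0,0,0]],"turn":[[0,0,0],[0,0,0]],"gripper":[1,1]}'
```

```text
clock: 8.2
tool_pos: [0.6946, 0.0928, 0.1998]
tool_rot: [0.051, 0.999, 0.002, 0.0]
ft_force: [-6.5, 7.9, 0.6]
width: 0.122
grip_force: 39.0
clock: 8.4
tool_pos: [0.6942, 0.0886, 0.2047]
tool_rot: [0.051, 0.999, 0.002, 0.001]
ft_force: [-8.2, 5.6, 4.0]
width: 0.124
grip_force: 39.3
clock: 8.6
tool_pos: [0.6938, 0.085, 0.2087]
tool_rot: [0.051, 0.999, 0.002, 0.001]
ft_force: [-8.1, 7.6, 4.8]
width: 0.121
grip_force: 39.3
```

```bash
python3 -m handwheel '{"translation":[[0,-4,-4],[0,0,0]],"turn":[[0,0,0],[0,0,0]],"gripper":[1,1]}'
python3 -m handwheel '{"translation":[[0,-4,-3.5],[0,0,0]],"turn":[[0,0,0],[0,0,0]],"gripper":[1,1]}'
```

```text
clock: 8.8
tool_pos: [0.6934, 0.0815, 0.2125]
tool_rot: [0.05, 0.999, 0.003, 0.001]
ft_force: [-7.5, 7.7, 4.0]
width: 0.123
grip_force: 39.8
clock: 9.0
tool_pos: [0.6933, 0.0813, 0.2127]
tool_rot: [0.05, 0.999, 0.006, -0.0]
ft_force: [-3.1, 15.9, -5.6]
width: 0.12
grip_force: 39.5
```

```bash
python3 -m handwheel '{"translation":[[0,4,3.5],[0,0,0],[0,0,0],[0,0,0],[0,0,-40],[0,0,-40],[20,0,-40],[30,0,-30]],"turn":[[0,0,0],[0,0,0],[0,0,0],[0,0,0],[0,0,0],[0,0,0],[0,0,0],[0,0,0]],"gripper":[0.6,0.6,0.6,0.6,0.6,0.6,0.6,0.6]}'
python3 - <<'E'
from h import *
cap('top','t2');cap('scene','s2');st();print(to([.5256,.2058,.365]),to([.5256,.2058,.3092]))
a=load('t2')['image'][90:320,180:460,::-1];b=load('s2')['image'][100:300,230:450,::-1]
r=lambda i:cv2.resize(i,(400,int(400*i.shape[0]/i.shape[1])),interpolation=cv2.INTER_CUBIC)
a,b=r(a),r(b);H=max(len(a),len(b));f=lambda i:cv2.copyMakeBorder(i,0,H-len(i),0,0,0)
cv2.imwrite('pics/c2.png',np.hstack([f(a),f(b)]))
E
```

```text
clock: 9.8
tool_pos: [0.6451, 0.0829, 0.3609]
tool_rot: [0.052, 0.999, -0.0, 0.001]
ft_force: [-0.1, 0.8, 0.4]
width: 0.403
grip_force: 0.0
9.9 [0.6439 0.0829 0.3681] [0.052 0.999 0.001 0.007] F [-1.  -0.8  2.6] 0.39753188562521474 0.0
[130.40352526 110.01754526   1.70881706] [131.15779758 109.8139735   57.50334754]
```

View pics/c2.png

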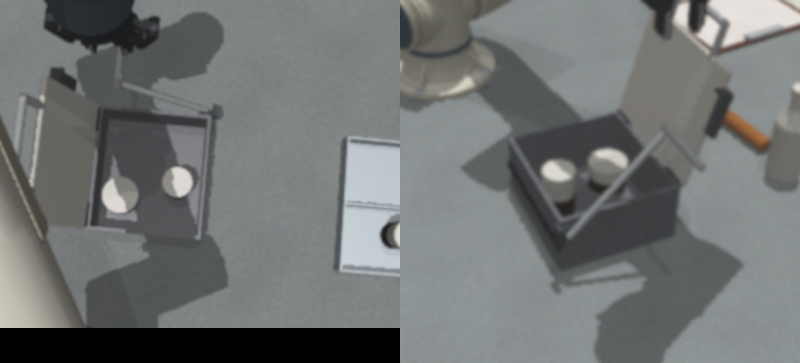

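Stay is raised, from pivot at (570,232) to cross bar at (665,130)–(703,167) in the right half, and the lid still leans back. Now regrip the lid bar.

```bash
python3 -m handwheel '{"translation":[[33,27.5,0],[33,27.5,0],[33,27.5,0],[32,27.5,0],[0,0,0],[0,0,19],[0,0,19],[0,0,19]],"turn":[[0,0,0],[0,0,0],[0,0,0],[0,0,0],[0,0,0],[0,0,0],[0,0,0],[0,0,0]],"gripper":[0.6,0.6,0.6,0.6,0.6,0.6,0.6,0.6]}'
python3 -m handwheel '{"translation":[[0,0,0],[0,0,0],[0,0,0],[0,0,0],[0,0,0]],"turn":[[0,0,0],[0,0,0],[0,0,0],[0,0,0],[0,0,0]],"gripper":[1,1,1,1,1]}'
python3 - <<'E'
from h import *
o=robot.get_obs();R=Ro.from_quat(o['tool_rot']).as_matrix();ey=np.array([.105,.9945,0])
h=np.array([.5214,.1396,.1]);v=o['tool_pos']+[0,0,.019]-h;a=np.arctan2(v[2],-v@ey);r=np.hypot(v[2],v@ey);print(a,r)
t=a-np.arange(0,17)*.034
q=np.c_[-np.cos(t),np.sin(t)]*237;print(np.c_[t[1:],np.diff(q[:,0]),-np.diff(q[:,1])].round(2))
E
```

```text
clock: 10.7
tool_pos: [0.5259, 0.2062, 0.3022]
tool_rot: [0.052, 0.999, 0.0, 0.001]
ft_force: [0.4, -0.1, 0.1]
width: 0.401
grip_force: 0.0
clock: 11.2
tool_pos: [0.5256, 0.2065, 0.3021]
tool_rot: [0.051, 0.999, -0.0, -0.0]
ft_force: [-0.1, -1.5, -7.0]
width: 0.123
grip_force: 38.9
1.8649288053183317 0.23105655019778262
[[ 1.83 -7.75 -2.2 ]
 [ 1.8  -7.82 -1.94]
 [ 1.76 -7.88 -1.67]
 [ 1.73 -7.93 -1.4 ]
 [ 1.69 -7.98 -1.13]
 [ 1.66 -8.01 -0.86]
 [ 1.63 -8.04 -0.59]
 [ 1.59 -8.05 -0.32]
 [ 1.56 -8.06 -0.04]
 [ 1.52 -8.05  0.23]
 [ 1.49 -8.04  0.51]
 [ 1.46 -8.02  0.78]
 [ 1.42 -7.99  1.05]
 [ 1.39 -7.95  1.32]
 [ 1.35 -7.9   1.59]
 [ 1.32 -7.84  1.86]]
```

```bash
python3 -m handwheel '{"translation":[[0,-8,-2.2],[0,-8,-2],[0,-8,-1.7],[0,-8,-1.4],[0,-8,-1.1],[0,-8,-0.9],[0,-8,-0.6],[0,-8,-0.3]],"turn":[[0,0,0],[0,0,0],[0,0,0],[0,0,0],[0,0,0],[0,0,0],[0,0,0],[0,0,0]],"gripper":[1,1,1,1,1,1,1,1]}'
python3 -m handwheel '{"translation":[[0,-8,0],[0,-8,0.2],[0,-8,0.5],[0,-8,0.8],[0,-8,1],[0,0,0]],"turn":[[0,0,0],[0,0,0],[0,0,0],[0,0,0],[0,0,0],[0,0,0]],"gripper":[1,1,1,1,1,1]}'
python3 - <<'E'
from h import *
o=robot.get_obs();ey=np.array([.105,.9945,0])
h=np.array([.5214,.1396,.1]);v=o['tool_pos']+[0,0,.025]-h;print(np.arctan2(v[2],-v@ey),np.hypot(v[2],v@ey))
E
```

```text
clock: 12.0
tool_pos: [0.5186, 0.1425, 0.3129]
tool_rot: [0.051, 0.999, 0.0, -0.0]
ft_force: [-3.6, 2.4, -4.3]
width: 0.125
grip_force: 39.0
clock: 12.6
tool_pos: [0.5142, 0.102, 0.3108]
tool_rot: [0.052, 0.999, -0.0, 0.0]
ft_force: [-6.3, 1.4, -1.3]
width: 0.124
grip_force: 39.3
1.410507077345094 0.2388150930182177
```

```bash
python3 -m handwheel '{"translation":[[0,-5,0.9],[0,-5,1],[0,0,0]],"turn":[[0,0,0],[0,0,0],[0,0,0]],"gripper":[1,1,1]}'
python3 -m handwheel '{"translation":[[0,-3,0.7],[0,-3,0.7],[0,0,0]],"turn":[[0,0,0],[0,0,0],[0,0,0]],"gripper":[1,1,1]}'
python3 -m handwheel '{"translation":[[0,-3,0.7],[0,0,0]],"turn":[[0,0,0],[0,0,0]],"gripper":[1,1]}'
```

```text
clock: 12.9
tool_pos: [0.5132, 0.0921, 0.3092]
tool_rot: [0.051, 0.999, -0.0, 0.0]
ft_force: [-6.0, 1.1, 0.3]
width: 0.122
grip_force: 39.2
clock: 13.2
tool_pos: [0.5126, 0.0865, 0.3079]
tool_rot: [0.051, 0.999, -0.0, 0.0]
ft_force: [-7.3, 0.7, 0.8]
width: 0.124
grip_force: 39.2
clock: 13.4
tool_pos: [0.5123, 0.0835, 0.3074]
tool_rot: [0.051, 0.999, -0.0, 0.0]
ft_force: [-7.5, 0.7, 2.0]
width: 0.125
grip_force: 39.1
```

```bash
python3 -m handwheel '{"translation":[[0,-2,0.5],[0,0,0]],"turn":[[0,0,0],[0,0,0]],"gripper":[1,1]}'
python3 -m handwheel '{"translation":[[0,-2,0.5],[0,0,0]],"turn":[[0,0,0],[0,0,0]],"gripper":[1,1]}'
python3 -m handwheel '{"translation":[[0,-2,0.5],[0,0,0]],"turn":[[0,0,0],[0,0,0]],"gripper":[1,1]}'
```

```text
clock: 13.6
tool_pos: [0.5122, 0.083, 0.3073]
tool_rot: [0.051, 0.999, 0.001, 0.001]
ft_force: [-8.3, 6.0, 3.6]
width: 0.126
grip_force: 39.4
clock: 13.8
tool_pos: [0.5122, 0.0826, 0.3072]
tool_rot: [0.05, 0.999, 0.003, 0.001]
ft_force: [-8.8, 11.9, 5.9]
width: 0.126
grip_force: 39.7
clock: 14.0
tool_pos: [0.5122, 0.0822, 0.3071]
tool_rot: [0.05, 0.999, 0.005, 0.002]
ft_force: [-11.9, 15.1, 7.6]
width: 0.123
grip_force: 40.0
```

```bash
python3 -m handwheel '{"translation":[[0,5,-1],[0,0,0],[0,0,0],[0,0,0],[0,0,-20],[0,0,-20],[0,0,-20],[0,0,0]],"turn":[[0,0,0],[0,0,0],[0,0,0],[0,0,0],[0,0,0],[0,0,0],[0,0,0],[0,0,0]],"gripper":[0.7,0.6,0.6,0.6,0.6,0.6,0.6,0.6]}'
python3 - <<'E'
from h import *
st();print(robot.get_obs()['joint_positions'].round(2))
E
```

```text
clock: 14.8
tool_pos: [0.514, 0.0828, 0.3683]
tool_rot: [0.052, 0.999, 0.0, 0.003]
ft_force: [-0.3, -0.1, 0.4]
width: 0.4
grip_force: 0.0
14.8 [0.514  0.0828 0.3683] [0.052 0.999 0.    0.003] F [-0.3 -0.1  0.4] 0.39984187515769287 0.0
[ 0.46  0.19  0.37  0.   -1.74 -2.14]
```

```bash
python3 -m handwheel '{"translation":[[0,-40,0],[0,-40,0],[0,-40,0],[0,-20,0],[0,0,0],[0,0,0],[0,0,0],[0,0,0]],"turn":[[0,0,0],[0,0,0],[0,0,0],[0,0,0],[0,0,-8],[0,0,-8],[0,0,-8],[0,0,-8]],"gripper":[0.3,0,0,0,0,0,0,0]}'
python3 -m handwheel '{"translation":[[0,0,0],[0,0,0],[0,0,0],[0,0,0],[0,0,0],[0,0,0],[0,0,0]],"turn":[[0,0,-8],[0,0,-8],[0,0,-8],[0,0,-8],[0,0,-8],[0,0,-8],[0,0,-8]],"gripper":[0,0,0,0,0,0,0]}'
python3 - <<'E'
from h import *
o=st();print(o['joint_positions'].round(2))
cap('top','t3');cap('scene','s3')
a=load('t3')['image'][:,:,::-1];b=load('s3')['image'][:300,100:580,::-1]
cv2.imwrite('pics/c3.png',np.vstack([cv2.resize(a,(480,300)),b]))
E
```

```text
clock: 15.6
tool_pos: [0.4984, -0.0564, 0.3648]
tool_rot: [-0.228, 0.974, -0.0, -0.001]
ft_force: [-0.9, 0.2, -0.4]
width: 1.0
grip_force: 0.0
clock: 16.3
tool_pos: [0.4984, -0.0563, 0.3648]
tool_rot: [-0.659, 0.752, 0.0, -0.001]
ft_force: [0.3, 0.2, -0.0]
width: 1.001
grip_force: 0.0
16.3 [ 0.4984 -0.0563  0.3648] [-0.659  0.752  0.    -0.001] F [ 0.3  0.2 -0. ] 1.0008668331642374 0.0
[ 0.2   0.16  0.32  0.   -1.73 -0.33]
```

View pics/c3.png

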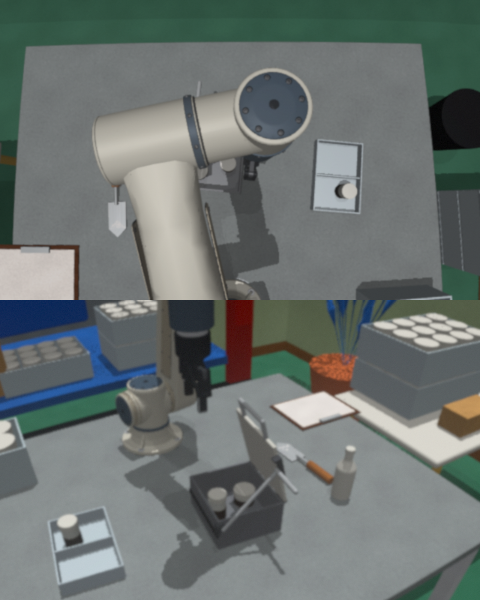

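The top view shows the forearm and wrist tube lying on the +y side of the tool (tube from (100,150) to (300,105)). The scene view shows the lid propped on the raised stay. I need the tube's clearance over the lid before descending.

Run:
```python
from h import *
t=load('t3')
for q in[(200,180),(166,200),(300,155),(363,140),(145,200),(240,260)]: print(q,px(t,*q).round(3))
# tube edges at column 200
for v in range(140,245,10): print(v,px(t,200,v).round(3))
o=robot.get_obs();print(to([.4937,-.0027,.24]))
```

```text
(200, 180) [0.468 0.09  0.774]
(166, 200) [0.451 0.121 0.772]
(300, 155) [0.49  0.001 0.772]
(363, 140) [ 0.498 -0.054  0.791]
(145, 200) [0.451 0.139 0.774]
(240, 260) [0.397 0.057 0.755]
140 [0.513 0.099 0.743]
150 [0.497 0.093 0.766]
160 [0.487 0.091 0.772]
170 [0.477 0.091 0.774]
180 [0.468 0.09  0.774]
190 [0.459 0.091 0.773]
200 [0.451 0.091 0.77 ]
210 [0.442 0.092 0.766]
220 [0.434 0.093 0.76 ]
230 [0.424 0.093 0.759]
240 [0.415 0.093 0.759]
[-52.46688714  11.82091647 124.83552918]
```

```bash
python3 -m handwheel '{"translation":[[0,0,0],[0,0,0],[0,0,0],[0,0,0]],"turn":[[0,0,-2],[0,-6,0],[0,-6,0],[0,0,0]],"gripper":[0,0,0,0]}'
python3 - <<'E'
from h import *
o=robot.get_obs();print(Ro.from_quat(o['tool_rot']).as_matrix().round(3),o['joint_positions'].round(2))
T=np.array([.4937,-.0027,.048])+.004*np.array([.105,.9945,0])
print(to(T+[0,0,.14]))
t=load('t1');im=cv2.cvtColor(t['image'],cv2.COLOR_RGB2GRAY)[203:233,288:322]
c=cv2.HoughCircles(cv2.resize(im,None,fx=8,fy=8,interpolation=cv2.INTER_CUBIC),cv2.HOUGH_GRADIENT,1,100,param1=60,param2=15,minRadius=60,maxRadius=110);
print(c, 'exp r px',8*.026*450/1.08)
if c is not None: u,v,_=c[0,0];print(px(t,288+u/8-.44,203+v/8-.44,.09))
E
```

```text
clock: 16.8
tool_pos: [0.4985, -0.0578, 0.3654]
tool_rot: [-0.663, 0.741, 0.071, 0.078]
ft_force: [0.3, 0.3, -0.5]
width: 1.002
grip_force: 0.0
[[-0.108 -0.994  0.022]
 [-0.972  0.11   0.209]
 [-0.21   0.001 -0.978]] [ 0.04  0.17  0.39 -0.21 -1.76 -0.19]
[-19.72468049  10.72580211 185.68379513]
[[[127.5 118.5  84.6]]] exp r px 86.66666666666666
[ 4.93765219e-01 -1.13220540e-05  9.00000000e-02]
```

```bash
python3 -m handwheel '{"translation":[[-5,2,31],[-3,2,31],[-3,2,31],[-3,2,31],[-4,1,31],[-4,1,31]],"turn":[[0,0,0],[0,0,0],[0,0,0],[0,0,0],[0,0,0],[0,0,0]],"gripper":[0,0,0,0,0,0]}'
python3 -m handwheel '{"translation":[[4.2,0,19.6],[4.2,0,19.6],[4.2,0,19.6],[0,0,0]],"turn":[[0,0,0],[0,0,0],[0,0,0],[0,0,0]],"gripper":[0,0,0,0]}'
python3 - <<'E'
from h import *
st();T=np.array([.4938,-.0012,.048])+.004*np.array([.105,.9945,0]);print(to(T))
cap('scene','s4')
b=load('s4')['image'][80:300,180:480,::-1]
cv2.imwrite('pics/c4.png',cv2.resize(b,None,fx=2.6,fy=2.6,interpolation=cv2.INTER_CUBIC))
E
```

```text
clock: 17.4
tool_pos: [0.4943, 0.0053, 0.1867]
tool_rot: [-0.665, 0.739, 0.07, 0.077]
ft_force: [0.0, -0.2, -0.2]
width: 1.0
grip_force: 0.0
clock: 17.8
tool_pos: [0.4925, 0.005, 0.125]
tool_rot: [-0.665, 0.739, 0.072, 0.075]
ft_force: [-0.4, -0.5, 0.5]
width: 1.002
grip_force: 0.0
17.8 [0.4925 0.005  0.125 ] [-0.665  0.739  0.072  0.075] F [-0.4 -0.5  0.5] 1.001625532768202 0.0
[17.81996714 -2.46849177 74.96638335]
```

View pics/c4.png

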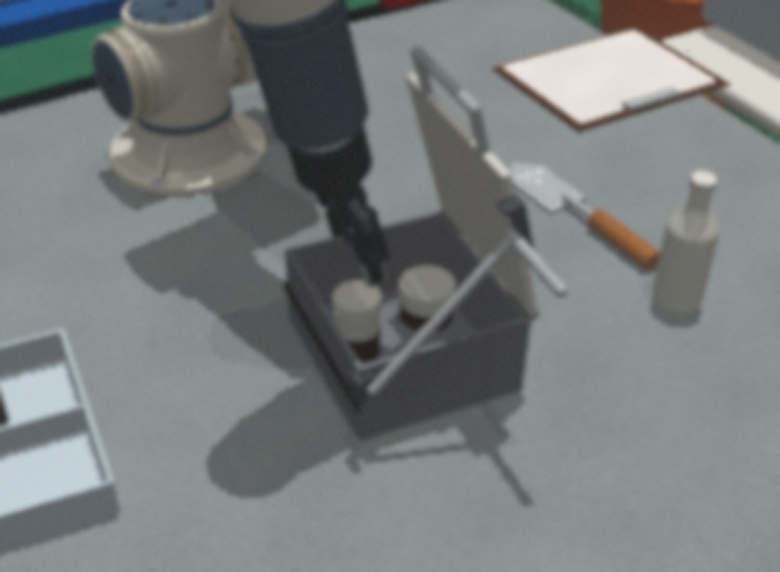

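The gripper at (365,250) sits above the tall pot (357,310), well clear of the propped lid; the keeper rests on the cross bar at (515,235). Descending.

```bash
python3 -m handwheel '{"translation":[[4.5,-2.5,15],[3.5,0,15],[3,0,15],[3.5,0,15]],"turn":[[0,0,0],[0,0,0],[0,0,0],[0,0,0]],"gripper":[0,0,0,0]}'
python3 -m handwheel '{"translation":[[3,0,14],[0,0,0],[0,0,0],[0,0,0],[0,0,0],[0,0,0],[0,0,0]],"turn":[[0,0,0],[0,0,0],[0,0,0],[0,0,0],[0,0,0],[0,0,0],[0,0,0]],"gripper":[0,0.3,0.5,1,1,1,1]}' 30
```

```text
clock: 18.25
tool_pos: [0.4982, 0.0029, 0.0673]
tool_rot: [-0.666, 0.739, 0.069, 0.078]
ft_force: [-0.2, 0.4, 0.1]
width: 1.002
grip_force: 0.0
clock: 18.95
tool_pos: [0.4979, 0.0029, 0.0534]
tool_rot: [-0.666, 0.738, 0.069, 0.078]
ft_force: [-1.9, 1.3, 6.6]
width: 0.604
grip_force: 31.5
```

```bash
python3 -m handwheel '{"translation":[[-2.1,0,-9.8],[-3.2,0,-14.7],[-4.2,0,-19.6],[-4.2,0,-19.6],[-4.2,0,-19.6],[-4.2,0,-19.6],[-4.2,0,-19.6],[-2.1,0,-9.8]],"turn":[[0,0,0],[0,0,0],[0,0,0],[0,0,0],[0,0,0],[0,0,0],[0,0,0],[0,0,0]],"gripper":[1,1,1,1,1,1,1,1]}'
python3 - <<'E'
from h import *
o=st();print(o['joint_positions'].round(2))
d=np.array([.5059,-.3802])-np.array([.4938,-.0012])
print(to(o['tool_pos']+[*d,0]))
E
```

```text
clock: 19.75
tool_pos: [0.4979, 0.0031, 0.1898]
tool_rot: [-0.666, 0.738, 0.069, 0.079]
ft_force: [0.7, 0.3, -0.6]
width: 0.604
grip_force: 31.5
19.75 [0.4979 0.0031 0.1898] [-0.666  0.738  0.069  0.079] F [ 0.7  0.3 -0.6] 0.6043654563284033 31.524236798286438
[ 0.16  0.17 -0.05 -0.21 -1.3  -0.22]
[367.55988784 -50.92291021 -78.06405105]
```

```bash
python3 -m handwheel '{"translation":[[15,-2,-3.2],[25,-3,-5.3],[30.6,-4,-6.5],[30.6,-4,-6.5],[30.6,-4,-6.5],[30.6,-4,-6.5],[30.6,-4,-6.5],[30.6,-4,-6.5]],"turn":[[0,0,0],[0,0,0],[0,0,0],[0,0,0],[0,0,0],[0,0,0],[0,0,0],[0,0,0]],"gripper":[1,1,1,1,1,1,1,1]}'
python3 -m handwheel '{"translation":[[30.6,-4,-6.5],[30.6,-4,-6.5],[30.6,-4,-6.5],[30,-4,-6.5],[15,-2,-3.2],[7,0,-1.5],[0,0,0],[0,0,0]],"turn":[[0,0,0],[0,0,0],[0,0,0],[0,0,0],[0,0,0],[0,0,0],[0,0,0],[0,0,0]],"gripper":[1,1,1,1,1,1,1,1]}'
python3 - <<'E'
from h import *
o=st();cap('top','t5');cap('scene','s5')
print(to([.506,-.376,.051]),Ro.from_quat(o['tool_rot']).as_matrix().round(3))
a=load('t5')['image'][130:330,360:560,::-1];b=load('s5')['image'][130:330,80:280,::-1]
cv2.imwrite('pics/c5.png',np.hstack([cv2.resize(i,(400,400),interpolation=cv2.INTER_CUBIC) for i in(a,b)]))
E
```

```text
clock: 20.55
tool_pos: [0.5022, -0.2283, 0.1871]
tool_rot: [-0.666, 0.738, 0.07, 0.078]
ft_force: [1.3, 0.4, -0.9]
width: 0.604
grip_force: 31.5
clock: 21.35
tool_pos: [0.5054, -0.3745, 0.1874]
tool_rot: [-0.666, 0.738, 0.07, 0.078]
ft_force: [-0.3, 0.8, -0.7]
width: 0.599
grip_force: 31.5
21.35 [ 0.5054 -0.3745  0.1874] [-0.666  0.738  0.07   0.078] F [-0.3  0.8 -0.7] 0.5988779601921757 31.52456045150757
[ 30.12624648  -0.57220027 133.39113142] [[-0.1   -0.995  0.021]
 [-0.973  0.102  0.207]
 [-0.208  0.    -0.978]]
```

View pics/c5.png

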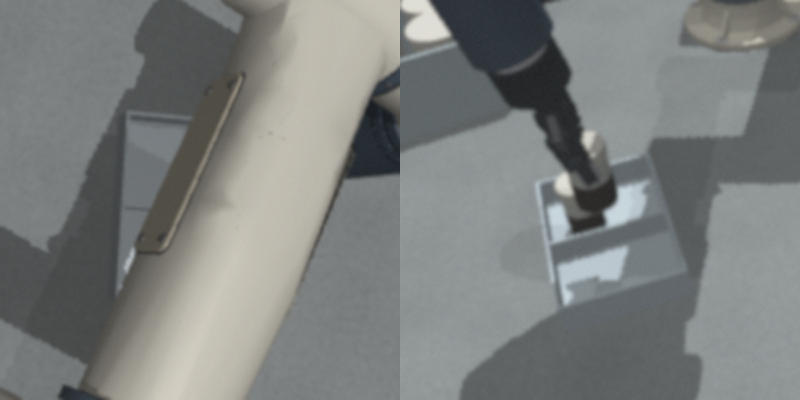

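The scene half shows the pot upright in the fingers at (595,170), above the tray's bay. Lowering it now.

```bash
python3 -m handwheel '{"translation":[[2.5,0,12],[5.2,0,24.5],[5.2,0,24.5],[5.2,0,24.5],[5.2,0,24.5],[2.1,0,9.8],[1,0,4.9],[0,0,0]],"turn":[[0,0,0],[0,0,0],[0,0,0],[0,0,0],[0,0,0],[0,0,0],[0,0,0],[0,0,0]],"gripper":[1,1,1,1,1,1,1,1]}'
python3 -m handwheel '{"translation":[[0.4,0,2],[0.2,0,1]],"turn":[[0,0,0],[0,0,0]],"gripper":[1,1]}'
python3 -m handwheel '{"translation":[[0.2,0,1],[0,0,0]],"turn":[[0,0,0],[0,0,0]],"gripper":[1,1]}'
```

```text
clock: 22.25
tool_pos: [0.5054, -0.375, 0.0599]
tool_rot: [-0.666, 0.738, 0.07, 0.077]
ft_force: [0.5, 0.3, -1.3]
width: 0.6
grip_force: 31.6
clock: 22.45
tool_pos: [0.5059, -0.3755, 0.058]
tool_rot: [-0.666, 0.738, 0.069, 0.078]
ft_force: [0.2, -0.5, -1.1]
width: 0.604
grip_force: 31.6
clock: 22.65
tool_pos: [0.5054, -0.3752, 0.0561]
tool_rot: [-0.666, 0.738, 0.07, 0.078]
ft_force: [-0.1, -0.5, -1.1]
width: 0.597
grip_force: 31.6
```

```bash
python3 -m handwheel '{"translation":[[0.4,0,2],[0.2,0,1],[0,0,0]],"turn":[[0,0,0],[0,0,0],[0,0,0]],"gripper":[1,1,1]}'
python3 -m handwheel '{"translation":[[0.2,0,1],[0,0,0]],"turn":[[0,0,0],[0,0,0]],"gripper":[1,1]}'
python3 -m handwheel '{"translation":[[0.2,0,1],[0,0,0]],"turn":[[0,0,0],[0,0,0]],"gripper":[1,1]}'
```

```text
clock: 22.95
tool_pos: [0.5052, -0.3749, 0.0525]
tool_rot: [-0.666, 0.738, 0.07, 0.078]
ft_force: [0.4, 0.5, -1.1]
width: 0.6
grip_force: 31.6
clock: 23.15
tool_pos: [0.5053, -0.3751, 0.0517]
tool_rot: [-0.666, 0.738, 0.07, 0.078]
ft_force: [-0.2, -0.2, -0.1]
width: 0.602
grip_force: 31.6
clock: 23.35
tool_pos: [0.5054, -0.3752, 0.0515]
tool_rot: [-0.666, 0.738, 0.07, 0.078]
ft_force: [-1.1, 0.5, 3.9]
width: 0.601
grip_force: 31.9
```

```bash
python3 -m handwheel '{"translation":[[0,0,0],[0,0,0],[0,0,0],[0,0,0],[0,0,0],[0,0,-15],[0,0,-25],[0,0,-30]],"turn":[[0,0,0],[0,0,0],[0,0,0],[0,0,0],[0,0,0],[0,0,0],[0,0,0],[0,0,0]],"gripper":[0.3,0.2,0.15,0.15,0.15,0.15,0.15,0.15]}'
python3 -m handwheel '{"translation":[[25,0,-35],[40,0,-25],[45,0,-10],[45,0,0],[40,0,0],[0,0,0],[0,0,0]],"turn":[[0,0,0],[0,0,0],[0,0,0],[0,0,0],[0,0,0],[0,0,0],[0,0,0]],"gripper":[0.15,0.15,0.15,0.15,0.15,0.15,0.15]}'
python3 - <<'E'
from h import *
st();cap('top','t6');cap('scene','s6')
a=load('t6')['image'][:,:,::-1];b=load('s6')['image'][50:350,80:560,::-1]
cv2.imwrite('pics/c6.png',np.vstack([cv2.resize(a,(480,300),interpolation=cv2.INTER_AREA),b]))
E
```

```text
clock: 24.15
tool_pos: [0.5033, -0.3891, 0.1189]
tool_rot: [-0.666, 0.738, 0.071, 0.077]
ft_force: [1.0, -0.4, 0.6]
width: 0.848
grip_force: 0.0
clock: 24.85
tool_pos: [0.4821, -0.5944, 0.1442]
tool_rot: [-0.665, 0.739, 0.072, 0.078]
ft_force: [-0.9, 0.2, 0.4]
width: 0.851
grip_force: 0.0
24.85 [ 0.4821 -0.5944  0.1442] [-0.665  0.739  0.072  0.078] F [-0.9  0.2  0.4] 0.851302939400037 0.0
```

View pics/c6.png

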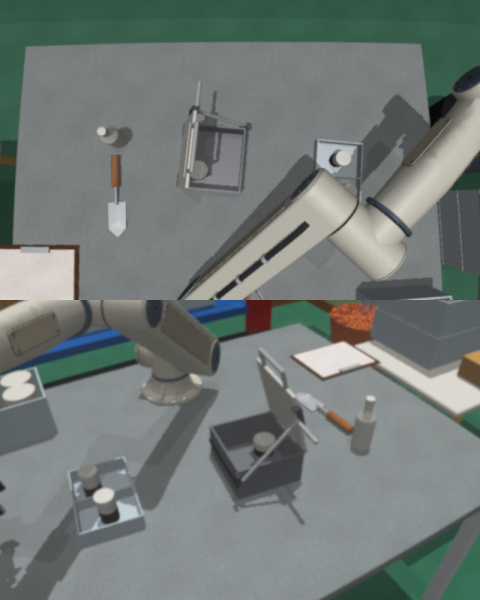

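The lid is propped on the stay (keeper and bar at (295,420) in the lower view). The tall pot stands upright in the tray's empty bay at (105,500), and everything else is where it was, so I am handing in.

```bash
python3 -c "
from workcell import robot
print(robot.sign_off())"
```

```text
the job is handed in; nothing more can be done
None
```

The lid is propped on the fully raised stay, the tall pot stands upright in the tray's empty bay, and the job was handed in at about 25 s of the 72 s allowed; the hand-in call returned no verdict.

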